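# Hold a lamp foot in the drilling jig with one diagonal push

## Task

Take the wooden lamp foot (the long block with one bevelled long edge and a brass bush in its top), set it down on the raised bed of the drilling jig with the bevel facing away from the fence, and let go of it. It belongs with its back flat against the fence and its end butted up to the stop block: bring it home there and hold it for drilling with one diagonal push of the fingertips on its bevel, firmly (some 10 to 20 N) into the fence and down on the bed at once. Finish while holding that push; do not disturb the offcuts, jar, plug, shade or tools.

Things in the scene. Friction and masses are not known exactly. Their poses are not given: they have to be found in the camera images.
- foot_center (a point): centre (half-way up) of the LAMP FOOT: plain wooden block, 50 mm (its x) by 120 mm (its y, long axis) by 34 mm tall, about 0.13 kg, a 45 degree bevel (12 x 12 mm) along the top of its long -x edge, a 16 mm brass bush flush in its top. The -x side is upright up to 22 mm, the +x side (its back) over all 34 mm
- foot_bevel (a point): middle of the foot's sloping bevel face (17 mm wide, 120 mm long), 19 mm to -x of and 11 mm above the foot's centre; the face looks half upwards, half to the foot's -x
- jig_corner (a point): inner corner of the DRILLING JIG (fixed on the table), where fence face, stop face and bed top meet. Axes: x towards the fence (away from the robot, yaw within 0.35), y along the fence to the stop block, z up. Home in the corner, the foot's centre lies at x -25, y -60, z +17 mm from here, its axes along the jig's
- bed: the jig's flat grey laminate bed, on which the foot slides easily (friction about 0.3), top 16 mm above the table, reaching from the corner 160 mm to -x, and along y from 205 mm to -y to 35 mm to +y
- fence: upright aluminium fence along the bed's far side, 8 mm thick, 42 mm above the bed, 240 mm long; its face looks to the jig's -x
- stop: wooden stop block fixed on the bed at the +y end of the fence, 85 mm (x) by 30 mm (y), 30 mm above the bed; its face looks to the jig's -y
- foot: the lamp foot itself; origin in the middle of its underside. Starts flat on the table, bevel up and roughly towards the robot (yaw within 0.6 of 0), in any of three places to the right of the jig; two offcuts lie in the others
- offcut_square_center (a point): square-edged wooden offcut 50 x 110 x 34 mm, no bevel, no bush; its centre. Leave alone
- offcut_short_center (a point): short wooden offcut 50 x 60 x 34 mm with a bevel, no bush; its centre. Leave alone
- jar: closed glass jar, 70 mm across, 85 mm tall; origin under it. Leave alone
- screwdriver: blue-handled screwdriver lying on the table at the right. Leave alone
- pliers: blue-handled pliers, 160 mm long, lying flat. Leave alone
- plug: cream mains plug, 50 mm square, pins up, 50 mm tall; origin under it. Leave alone
- shade: cream conical lamp shade standing on its wide rim, 124 mm across, 152 mm tall; origin under it. Leave alone
Things that resemble listed ones, but are neither listed nor needed, are in the scene too. What is shaped like the foot but white is not meant.

How it is judged:
On the way:
1. the foot lies flat on the jig's bed, let go, the bevel away from the fence (angle between foot_center's own z axis and vertical below 0.05 rad and contact force between foot and bed above 0.3 N and contact force between the fingers and foot below 0.1 N and z of foot_center in the frame of jig_corner below 0.021 m and x of foot_center in the frame of jig_corner above -0.17 m and x of jig_corner in the frame of foot_center above 0 m and angle between the y axis of foot_center and the y axis of jig_corner, either way round below 0.5 rad and linear speed of foot below 0.02 m/s), for 0.2 s.
At the end, for the whole second after the job is handed in: Through the last second the foot lies flat on the bed (within 2.5 mm, 0.035 rad), its back flush on the fence (within 3.5 mm, 0.035 rad), bevel outwards, its end within 6 mm of the stop block, at rest; the fingers push it with over 5 N, it presses the fence with over 3 N and the bed with over 5 N (x of foot_center in the frame of jig_corner above -0.0285 m and x of foot_bevel in the frame of jig_corner below -0.035 m and y of foot_center in the frame of jig_corner between -0.066 and -0.055 m and z of foot_center in the frame of jig_corner between 0.014 and 0.0195 m and angle between the y axis of foot_center and the y axis of jig_corner, either way round below 0.035 rad and angle between foot_center's own z axis and vertical below 0.035 rad and contact force between foot and fence above 3 N and contact force between foot and bed above 5 N and contact force between the fingers and foot above 5 N and linear speed of foot below 0.01 m/s); the arm keeps its last pose, push and grip.
It fails at once if a bystander is moved by more than 30 mm (distance of any of offcut_square_center, offcut_short_center, jar, screwdriver, pliers, plug, shade from where it was at the start of the episode above 0.03 m).
It also fails if it takes over 51 s, if anything falls off the work surface, if the arm or the gripper's body presses on something with over 40 N, if the wrist force passes 120 N, or if a joint passes its speed limit or range.

## Robot

A 6-joint arm with a two-finger parallel gripper is mounted at the origin on the work surface. World frame = base frame: x ahead of the robot, y to its left, z up, the work surface at z = 0. Lengths are in m, angles in rad, forces in N, time in s.
With the tool pointing down it reaches from about 0.25 to 0.85 m from the base axis. Payload 12.5 kg.
Tool frame: the origin (TCP) lies at the very end of the fingers, on their centre line; the grasp point (between the pads) lies 19 mm behind it; z points along the fingers, y is the line along which they close (so a half turn about z gives the same grasp; the last joint's range is limited). The gripper opens to 93 mm and grips with 3 to 60 N. Pads are 15 mm wide; open, the fingers measure 128 mm over their backs; the gripper's body (75 mm by 188 mm) begins 65 mm behind the grasp point.
Start: joints at [-1.208, 0.351, 1.652, -0, 1.139, -0.085], TCP at [0.238, -0.496, 0.219] pointing down, gripper open.
Joint ranges: [-2.75, 2.75], [-0.79, 2.1], [0.01, 2.65], [-1.57, 4.71], [0.07, 3.14], [-2.87, 2.87]. Speed limits (rad/s): [2.22, 2.22, 2.79, 3.14, 3.14, 3.14].

## Interface

Orientations are given as a unit quaternion [x, y, z, w].
In Python, from bench import r gives the robot as it stands.
- The arm moves only by the shell command python3 -m handwheel 'ROWS'. ROWS is a JSON object of lists of equal length, an entry for each row: "fingers": the opening in per cent of the stroke, from 0 (shut) to 100 (fully open); "translation": the shift along the world's x, y, z in m, a list of three; "roll": the turn about the world's z in degrees. In form: {"fingers": [fingers, ...], "translation": [[x, y, z], ...], "roll": [roll, ...]}. A call has exactly 10 rows; each row is the pose to reach, as a shift and turn from the pose commanded when the call began; what a row does not reach only later rows make up. A row lasts 1/12 s, in which the tool goes at most 41.7 mm and 7.16 degrees, less where a joint would pass 70% of its speed; a pose out of reach is approached as far as the arm can. A call with a gripper value outside its range is refused whole. The fingers move at their own pace and stop on an object; the grip force is fixed at half the most. Time passes only in rows, so rows that repeat a pose let the fingers close, or fill a call up. It gives the time, the measured TCP pose, the force, the opening and the grip force at its end, in the units of the state.
- r.observe(): the state, without advancing time (a new reading comes with each control period).
- r.snapshot(name): name is "scene" or "top" or "wrist"; returns the picture (400x640x3 uint8, blue, green, red); there is no depth.
- r.camera_info(name): a dict with "fx", "fy", "cx", "cy" (pixels), "dist_coeffs" ([k1, k2, p1, p2, k3] as OpenCV has them; the pictures are not rectified), "world_to_cam" (4x4, takes a point from world to camera coordinates); the wrist camera has in their place "T_tool_cam" (4x4, takes a point from camera to tool coordinates, whose origin is the TCP and whose axes are the flange's). Camera axes: x right, y up, looking along -z (the intrinsics and any distortion apply to the point x, -y, -z); pixel columns grow to the right and rows downward; lengths in m; the calibration is good to about 2 mm. A picture is of the moment at which its call begins: read the wrist's pose just before it. camera_info takes no time and is no camera call.
- r.hand_in(): hands the job in; it is judged then, once.
The state is a dict: "t": time; "q": joint angles; "joint_velocities": joint speeds; "effort": joint torques, N m; "tcp_pos": TCP position; "ee_rot": TCP orientation; "ft_force": force on the tool from outside, world axes, zero at the start; "wrist_torque": the same for the moment, N m; "width": finger opening in m; "grip_force": force on a finger pad.
Only numpy, scipy, OpenCV 4.12 (cv2) and the standard library are available. Lean on these libraries where they do the work, as an engineer would, in place of code of your own. Each camera call takes 0.05 s, during which the arm holds its last target. There are 200 camera calls.

## Working session

There is one attempt and no reset: what is moved stays moved. The work goes in short steps, Python scripts to look and compute and a shell command to move; the robot and the scene stay as the last step left them, time stands still between calls to the robot, and variables do not carry over. Pictures are saved under pics/ and viewed, at most 10 in all, crops included, and the job is handed in when it is done.

```bash
mkdir -p pics; ls; cat > h.py <<'E'
import numpy as np, cv2
from bench import r
def cam(name):
    c=r.camera_info(name)
    K=np.array([[c['fx'],0,c['cx']],[0,c['fy'],c['cy']],[0,0,1.]]);D=np.array(c['dist_coeffs'],float)
    if 'world_to_cam' in c: T=np.linalg.inv(np.array(c['world_to_cam']))
    else:
        from scipy.spatial.transform import Rotation as R
        s=r.observe();W=np.eye(4);W[:3,:3]=R.from_quat(s['ee_rot']).as_matrix();W[:3,3]=s['tcp_pos'];T=W@np.array(c['T_tool_cam'])
    return K,D,T
def ray(cm,uv):
    K,D,T=cm;p=cv2.undistortPoints(np.array(uv,float).reshape(-1,1,2),K,D)[:,0]
    d=np.c_[p[:,0],-p[:,1],-np.ones(len(p))]@T[:3,:3].T
    return T[:3,3],d
def onplane(cm,uv,z):
    o,d=ray(cm,uv);return o+d*((z-o[2])/d[:,2])[:,None]
def proj(cm,P):
    K,D,T=cm;Ti=np.linalg.inv(T);p=np.atleast_2d(P)@Ti[:3,:3].T+Ti[:3,3]
    p=p*[1,-1,-1];return cv2.projectPoints(p,np.zeros(3),np.zeros(3),K,D)[0][:,0]
E
python3 - <<'E'
from h import *
s=r.observe();print(s)
for n in('top','scene'):
    i=r.snapshot(n);cv2.imwrite(f'pics/{n}0.png',i);c=cam(n);print(n,c[0].tolist(),c[1],c[2].round(3).tolist())
print(r.camera_info('wrist'))
E
```

```text
pics
{'t': 0.0, 'q': array([-1.20760556e+00,  3.51260768e-01,  1.65241440e+00,  1.05659394e-06,
        1.13908154e+00, -8.45817291e-02]), 'joint_velocities': array([-1.65557854e-04,  5.10435367e-04,  1.58874183e-04, -2.43052610e-05,
        1.42025338e-03, -2.99359315e-05]), 'effort': array([ 4.90642342e-04, -4.97319174e+01, -2.85264051e+01,  6.99084671e-02,
        2.56298290e-02, -7.94119910e-05]), 'tcp_pos': array([ 0.23803968, -0.49544636,  0.21809167]), 'ee_rot': array([ 9.75041871e-01,  2.22020293e-01, -8.03420890e-05, -5.76456296e-04]), 'ft_force': array([-1.10132616,  0.31539038, -0.12113593]), 'wrist_torque': array([-0.03944464,  0.03091768, -0.008447  ]), 'grip_force': 0.0, 'width': 0.09284386697825439}
top [[499.5494925252114, 0.0, 322.55075346569026], [0.0, 499.5494925252114, 200.80698027276202], [0.0, 0.0, 1.0]] [-0.12771009  0.          0.          0.          0.        ] [[-0.027, 0.995, -0.097, 0.346], [-0.999, -0.029, -0.013, 0.004], [-0.016, 0.097, 0.995, 1.648], [0.0, 0.0, 0.0, 1.0]]
scene [[463.20059933749184, 0.0, 320.7665376292139], [0.0, 463.20059933749184, 204.24588660488055], [0.0, 0.0, 1.0]] [0.01087952 0.         0.         0.         0.        ] [[0.775, -0.536, 0.335, 0.961], [0.632, 0.67, -0.39, -0.511], [-0.015, 0.513, 0.858, 1.187], [0.0, 0.0, 0.0, 1.0]]
{'fx': 312.205584197783, 'fy': 312.205584197783, 'cx': 322.7865779540023, 'cy': 199.83601482576378, 'dist_coeffs': array([-0.0185688,  0.       ,  0.       ,  0.       ,  0.       ]), 'T_tool_cam': array([[ 4.14389510e-04,  9.58165339e-01,  2.86214973e-01,
         7.93157004e-02],
       [ 9.99999736e-01, -2.26006635e-04, -6.91220568e-04,
        -6.87705153e-04],
       [-5.97617107e-04,  2.86215184e-01, -9.58165180e-01,
        -1.65815814e-01],
       [ 0.00000000e+00,  0.00000000e+00,  0.00000000e+00,
         1.00000000e+00]])}
```

View pics/top0.png

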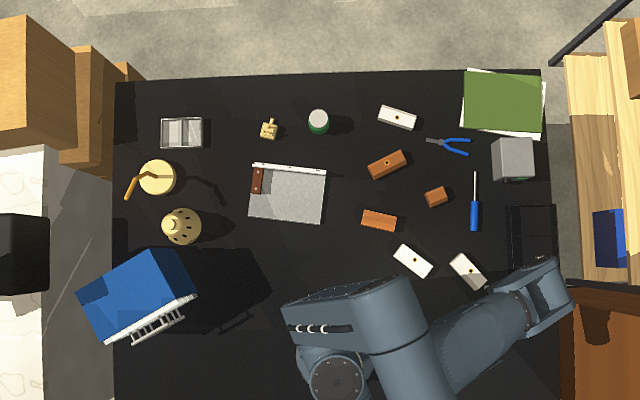

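View pics/scene0.png

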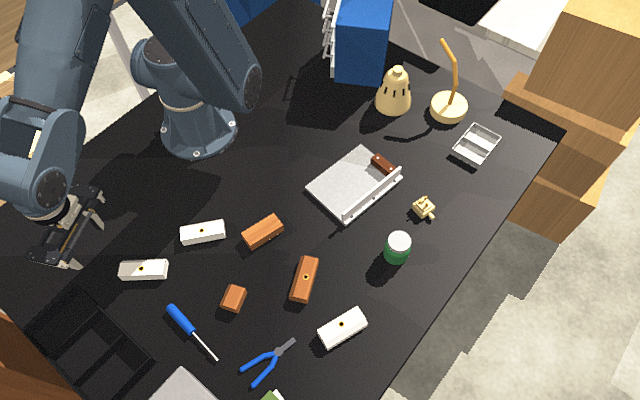

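The top view shows three wooden candidates: (387,164), long with a bush; (378,219), long without a bush; (437,196), short. The foot is (387,164), the only orange one that is long with a brass bush; the white look-alikes are out. I'll confirm in a crop and measure.

```bash
python3 - <<'E'
from h import *
t=cv2.imread('pics/top0.png');s=cv2.imread('pics/scene0.png')
a=cv2.resize(t[135:245,240:460],None,fx=3.5,fy=3.5,interpolation=cv2.INTER_CUBIC)[:, :800]
b=cv2.resize(s[140:310,220:410],None,fx=3,fy=3,interpolation=cv2.INTER_CUBIC)
cv2.imwrite('pics/c1.png',a);cv2.imwrite('pics/c2.png',b)
c=cam('top')
m=cv2.inRange(cv2.cvtColor(t,cv2.COLOR_BGR2HSV),(3,90,50),(18,255,255))
for k in cv2.findContours(m,cv2.RETR_EXTERNAL,cv2.CHAIN_APPROX_NONE)[0]:
    M=cv2.moments(k)
    if M['m00']<100 or not(240<k[:,0,0].mean()<460 and 100<k[:,0,1].mean()<260):continue
    P=onplane(c,k[:,0],0.034)
    (cx,cy),wh,an=cv2.minAreaRect((P[:,:2]*1000).astype(np.float32))
    print('wood',k[:,0].mean(0),cx,cy,wh,an)
    print(cv2.boxPoints(((cx,cy),wh,an)).round(1).tolist())
E
```

```text
wood [378.45833333 220.45833333] 435.4034729003906 -153.06935119628906 (112.5410385131836, 53.75993728637695) 75.2867660522461
[[395.1000061035156, -200.6999969482422], [447.1000061035156, -214.3000030517578], [475.70001220703125, -105.5], [423.70001220703125, -91.80000305175781]]
wood [435.75384615 196.26153846] 508.57391357421875 -343.66473388671875 (53.194488525390625, 70.44422149658203) 19.97599220275879
[[471.5, -319.6000061035156], [495.6000061035156, -385.8999938964844], [545.5999755859375, -367.70001220703125], [521.5, -301.5]]
wood [256.63636364 180.06060606] 578.37451171875 239.21182250976562 (34.13214874267578, 86.38047790527344) 81.71769714355469
[[533.2000122070312, 228.5], [618.7000122070312, 216.10000610351562], [623.5999755859375, 249.89999389648438], [538.0999755859375, 262.29998779296875]]
wood [386.74193548 164.33333333] 618.486328125 -188.06883239746094 (54.588539123535156, 126.18167114257812) 24.99107551574707
[[567.0999755859375, -142.39999389648438], [620.4000244140625, -256.79998779296875], [669.9000244140625, -233.6999969482422], [616.5999755859375, -119.4000015258789]]
```

View pics/c1.png

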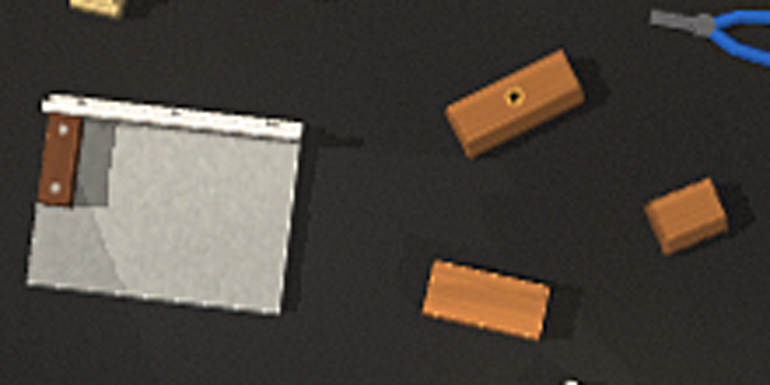

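View pics/c2.png

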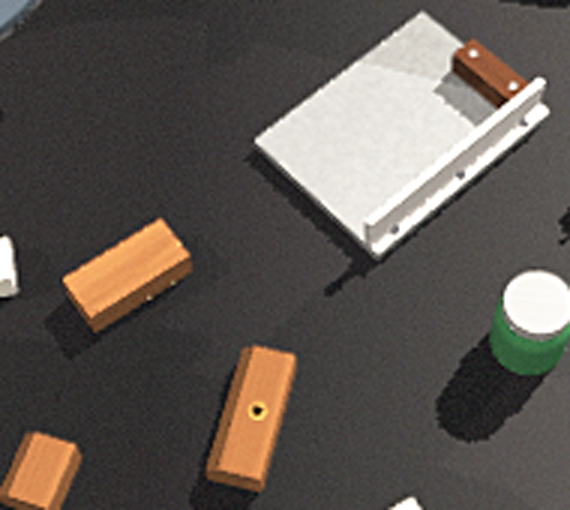

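The crops confirm it: the foot is the long orange block with the brass bush (crop 1 at (513,96), full picture (387,162)). Its darker bevel strip lies on the lower, robot-facing side. The block at (378,219) has no bush and the one at (437,196) is short. The foot sits at about (0.621, -0.190) with yaw +25°, and the jig yaw is about -8°. I'll move above the foot and look with the wrist camera.

```bash
python3 -m handwheel '{"fingers":[100,100,100,100,100,100,100,100,100,100],"translation":[[0.03,0.025,0],[0.06,0.05,0],[0.09,0.075,0],[0.12,0.1,0],[0.15,0.12,0],[0.18,0.145,0],[0.21,0.17,0],[0.24,0.19,0],[0.27,0.215,0],[0.29,0.235,0]],"roll":[6,13,20,27,34,41,48,55,62,69]}'
python3 -m handwheel '{"fingers":[100,100,100,100,100,100,100,100,100,100],"translation":[[0.03,0.025,0],[0.06,0.05,0],[0.08,0.06,0],[0.085,0.065,0],[0.085,0.065,0],[0.085,0.065,0],[0.085,0.065,0],[0.085,0.065,0],[0.085,0.065,0],[0.085,0.065,0]],"roll":[6,12,18,20,20,20,20,20,20,20]}'
python3 - <<'E'
from h import *
from scipy.spatial.transform import Rotation as R
s=r.observe();print(s['t'],s['tcp_pos'],R.from_quat(s['ee_rot']).as_matrix()[:,1])
c=cam('wrist');i=r.snapshot('wrist');cv2.imwrite('pics/w1.png',i)
m=cv2.inRange(cv2.cvtColor(i,cv2.COLOR_BGR2HSV),(3,90,40),(18,255,255))
for k in cv2.findContours(m,cv2.RETR_EXTERNAL,cv2.CHAIN_APPROX_NONE)[0]:
    if cv2.contourArea(k)<800:continue
    rc=cv2.minAreaRect(k);print(rc,onplane(c,cv2.boxPoints(rc),0.034).round(4).tolist())
E
```

```text
t: 0.93
tcp_pos: [0.5301, -0.2587, 0.2183]
ee_rot: [0.675, 0.738, 0.0, -0.0]
ft_force: [-0.2, -0.4, -0.5]
width: 0.093
grip_force: 0.0
t: 1.77
tcp_pos: [0.6127, -0.1964, 0.2188]
ee_rot: [0.54, 0.841, -0.0, 0.0]
ft_force: [-0.5, -0.3, 0.3]
width: 0.093
grip_force: 0.0
1.7667 [ 0.61270531 -0.19638869  0.21883185] [9.09485378e-01 4.15735905e-01 7.13846584e-05]
((200.0, 245.0), (52.0, 46.0), 90.0) [[0.4734, -0.3134, 0.034], [0.5238, -0.2903, 0.034], [0.5469, -0.3565, 0.034], [0.4938, -0.381, 0.034]]
((330.0, 171.5), (105.0, 46.0), 90.0) [[0.5685, -0.1424, 0.034], [0.6141, -0.1216, 0.034], [0.668, -0.2313, 0.034], [0.6178, -0.2542, 0.034]]
((189.84613037109375, 73.23075866699219), (62.68111801147461, 108.1665267944336), 33.690067291259766) [[0.3904, -0.2023, 0.034], [0.4228, -0.093, 0.034], [0.4819, -0.1014, 0.034], [0.4535, -0.2144, 0.034]]
```

View pics/w1.png

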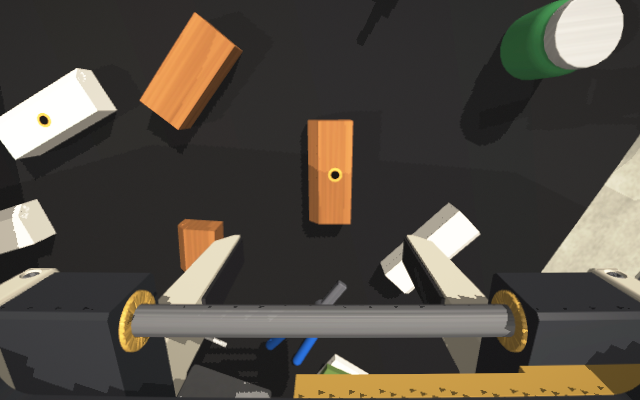

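The wrist view shows the foot aligned with the gripper: bevel strip at columns 308–318, back edge at column 353, rows 120–224, bush at (335,175). Its centre is about (0.619, -0.188), yaw about 25.5°. I'll go down and grip.

```bash
python3 -m handwheel '{"fingers":[100,100,100,100,100,100,100,100,100,60],"translation":[[0.006,0.008,-0.03],[0.006,0.008,-0.065],[0.006,0.008,-0.1],[0.006,0.008,-0.135],[0.006,0.008,-0.165],[0.006,0.008,-0.19],[0.006,0.008,-0.205],[0.006,0.008,-0.213],[0.006,0.008,-0.213],[0.006,0.008,-0.213]],"roll":[1,1,1,1,1,1,1,1,1,1]}'
python3 -m handwheel '{"fingers":[50,40,30,30,30,30,30,30,30,30],"translation":[[0,0,0],[0,0,0],[0,0,0],[0,0,0],[0,0,0],[0,0,0],[0,0,0],[0,0,0],[0,0,0],[0,0,0]],"roll":[0,0,0,0,0,0,0,0,0,0]}'
```

```text
t: 2.65
tcp_pos: [0.6197, -0.188, 0.0067]
ee_rot: [0.533, 0.846, 0.0, 0.001]
ft_force: [0.1, -0.5, 0.5]
width: 0.0898
grip_force: 0.0
t: 3.48
tcp_pos: [0.6192, -0.1878, 0.0058]
ee_rot: [0.532, 0.846, -0.0, 0.0]
ft_force: [-0.8, 0.2, 4.4]
width: 0.0494
grip_force: 30.0
```

```bash
python3 -m handwheel '{"fingers":[30,30,30,30,30,30,30,30,30,30],"translation":[[0,0,0.02],[0,0,0.05],[0,0,0.08],[0,0.01,0.11],[-0.005,0.03,0.13],[-0.015,0.055,0.13],[-0.023,0.085,0.13],[-0.03,0.115,0.13],[-0.037,0.145,0.13],[-0.044,0.175,0.13]],"roll":[0,0,0,0,-3,-7,-11,-15,-19,-23]}'
python3 -m handwheel '{"fingers":[30,30,30,30,30,30,30,30,30,30],"translation":[[-0.006,0.03,0],[-0.014,0.06,0],[-0.022,0.09,0],[-0.03,0.12,0],[-0.035,0.145,0],[-0.041,0.16,0],[-0.041,0.16,0],[-0.041,0.16,0],[-0.041,0.16,0],[-0.041,0.16,0]],"roll":[-3,-7,-10,-10,-10,-10,-10,-10,-10,-10]}'
python3 - <<'E'
from h import *
from scipy.spatial.transform import Rotation as R
s=r.observe();print(s['t'],s['tcp_pos'],R.from_quat(s['ee_rot']).as_matrix()[:,1],s['width'])
c=cam('wrist');i=r.snapshot('wrist');cv2.imwrite('pics/w2.png',i);np.savez('pics/w2.npz',K=c[0],D=c[1],T=c[2])
E
```

```text
t: 4.32
tcp_pos: [0.5745, -0.0114, 0.1354]
ee_rot: [0.692, 0.722, -0.0, -0.0]
ft_force: [-0.5, 0.3, -1.1]
width: 0.0499
grip_force: 30.0
t: 5.15
tcp_pos: [0.5345, 0.1463, 0.1355]
ee_rot: [0.751, 0.66, -0.0, 0.0]
ft_force: [1.2, 0.1, -0.8]
width: 0.0495
grip_force: 30.0
5.15 [0.53447653 0.14628255 0.13554351] [ 9.91654713e-01 -1.28922175e-01 -5.44007416e-05] 0.04951876932101563
```

View pics/w2.png

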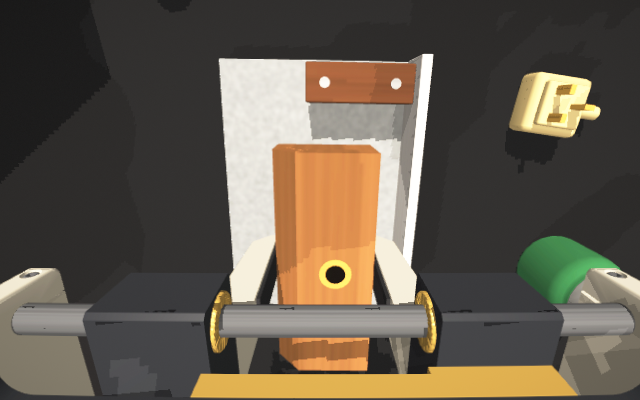

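The wrist view shows the foot held over the bed. The stop block's front edge runs (307,101)–(414,103), the fence's top strip (423,55)–(410,265), and the bed corner is at (220,58). The held foot's far top edge runs (288,152)–(380,153).

```bash
python3 - <<'E'
import numpy as np
from h import onplane
z=np.load('pics/w2.npz');c=(z['K'],z['D'],z['T'])
S=onplane(c,[[307,101.5],[414,103.5]],.046)
F=onplane(c,[[423,56],[405,262]],.058)
B=onplane(c,[[220,58],[234,270]],.016)
E=onplane(c,[[288,152],[380,153]],.1637)
print(c[2][:3,3],S,F,B,E,sep='\n')
d=S[1]-S[0];print('yaw stop',np.degrees(np.arctan2(d[1],d[0])),np.linalg.norm(d))
for L in(F,B):
    d=L[0]-L[1];print('yaw',np.degrees(np.arctan2(-d[0],d[1])))
d=E[1]-E[0];print('yaw foot',np.degrees(np.arctan2(d[1],d[0])))
for y in(-7,-8,-9):
    a=np.radians(y);ex=np.array([np.cos(a),np.sin(a)]);ey=np.array([-ex[1],ex[0]])
    sx=np.array([F[:,:2]@ex]);print(y,'fence x',F[:,:2]@ex,'bedleft+.16',B[:,:2]@ex+.16,'stop y',S[:,:2]@ey,'bedend-.035',B[0,:2]@ey-.035,'corner',(F[:,:2]@ex).mean()*ex+(S[:,:2]@ey).mean()*ey,'foot end',E[:,:2]@ey,'foot x',E[:,:2]@ex)
E
```

```text
[0.54411549 0.22579488 0.30134928]
[[0.53234669 0.23117477 0.046     ]
 [0.61531876 0.21902462 0.046     ]]
[[0.62003516 0.25135616 0.058     ]
 [0.59819262 0.08864843 0.058     ]]
[[0.46311897 0.27624036 0.016     ]
 [0.43316866 0.07835016 0.016     ]]
[[0.52644509 0.20872651 0.1637    ]
 [0.56659414 0.20308865 0.1637    ]]
yaw stop -8.33098895128315 0.08385696587529085
yaw -7.645907502165437
yaw -8.606292467106455
yaw foot -7.993400183300535
-7 fence x [0.58478091 0.58293025] bedleft+.16 [0.58600172 0.58039141] stop y [0.29432837 0.29238054] bedend-.035 0.29562130889465144 corner [0.61525452 0.22001374] foot end [0.27132822 0.27062531] foot x [0.49708369 0.53762055]
-8 fence x [0.57901901 0.58003357] bedleft+.16 [0.5801667  0.57804886] stop y [0.30301333 0.30252891] bedend-.035 0.30300570887623224 corner [0.61602398 0.2191701 ] foot end [0.2799622  0.27996687] foot x [0.49227265 0.5328156 ]
-9 fence x [0.57308074 0.5769602 ] bedleft+.16 [0.5742037  0.57557897] stop y [0.311606   0.31258513] bedend-.035 0.31028714904455446 corner [0.61676352 0.21830013] foot end [0.2885109  0.28922314] foot x [0.48731166 0.52784836]
```

Jig corner ≈ (0.616, 0.219), yaw ≈ -8.2°. The foot is 23 mm short of the stop. I'll go down with about 5 mm gap, then touch the stop.

```bash
python3 -m handwheel '{"fingers":[30,30,30,30,30,30,30,30,30,30],"translation":[[0.0025,0.018,0],[0.0025,0.018,-0.03],[0.0025,0.018,-0.06],[0.0025,0.018,-0.085],[0.0025,0.018,-0.1],[0.0025,0.018,-0.107],[0.0025,0.018,-0.11],[0.0025,0.018,-0.112],[0.0025,0.018,-0.112],[0.0025,0.018,-0.112]],"roll":[0,0,0,0,0,0,0,0,0,0]}'
python3 -m handwheel '{"fingers":[30,30,30,30,30,30,30,30,30,30],"translation":[[0,0,0],[0,0.001,0],[0,0.001,0],[0,0.002,0],[0,0.002,0],[0,0.003,0],[0,0.003,0],[0,0.003,0],[0,0.003,0],[0,0.003,0]],"roll":[0,0,0,0,0,0,0,0,0,0]}'
```

```text
t: 6.03
tcp_pos: [0.5373, 0.1653, 0.0246]
ee_rot: [0.751, 0.66, 0.001, 0.0]
ft_force: [-0.3, 0.4, -0.8]
width: 0.0496
grip_force: 30.0
t: 6.87
tcp_pos: [0.5367, 0.1682, 0.0236]
ee_rot: [0.751, 0.66, -0.0, 0.0]
ft_force: [-0.2, 0.2, -0.5]
width: 0.0497
grip_force: 30.0
```

```bash
python3 -m handwheel '{"fingers":[30,30,30,30,30,30,30,30,30,30],"translation":[[0,0,-0.0005],[0,0,-0.001],[0,0.0005,-0.001],[0,0.001,-0.001],[0,0.001,-0.001],[0,0.0015,-0.001],[0,0.0015,-0.001],[0,0.0015,-0.001],[0,0.0015,-0.001],[0,0.0015,-0.001]],"roll":[0,0,0,0,0,0,0,0,0,0]}'
```

```text
t: 7.7
tcp_pos: [0.5365, 0.169, 0.0226]
ee_rot: [0.751, 0.66, -0.001, 0.0]
ft_force: [0.2, -7.2, -0.3]
width: 0.05
grip_force: 30.0
```

```bash
python3 -m handwheel '{"fingers":[30,30,30,30,30,30,30,30,30,30],"translation":[[0,0.0005,0],[0,0.0005,0],[0,0.001,0],[0,0.001,0],[0,0.001,0],[0,0.0015,0],[0,0.0015,0],[0,0.0015,0],[0,0.0015,0],[0,0.0015,0]],"roll":[0,0,0,0,0,0,0,0,0,0]}'
```

```text
t: 8.53
tcp_pos: [0.5362, 0.1694, 0.0225]
ee_rot: [0.751, 0.66, -0.001, 0.0]
ft_force: [-1.7, -15.8, 2.3]
width: 0.0496
grip_force: 30.0
```

The foot is touching the stop. I'll back off the push, set it down and open.

```bash
python3 -m handwheel '{"fingers":[30,30,30,45,60,75,75,75,75,75],"translation":[[0,-0.0015,-0.0005],[0,-0.002,-0.0008],[0,-0.002,-0.0008],[0,-0.002,-0.0008],[0,-0.002,-0.0008],[0,-0.002,-0.0008],[0,-0.002,-0.0008],[0,-0.002,-0.0008],[0,-0.002,-0.0008],[0,-0.002,-0.0008]],"roll":[0,0,0,0,0,0,0,0,0,0]}'
python3 -m handwheel '{"fingers":[75,75,75,75,75,75,75,75,75,75],"translation":[[0,0,0],[0,0,0],[0,0,0],[0,0,0.01],[0,0,0.03],[0,0,0.06],[0,0,0.09],[0,0,0.115],[0,0,0.115],[0,0,0.115]],"roll":[0,0,0,0,0,0,0,0,0,0]}'
python3 - <<'E'
from h import *
s=r.observe();print(s['t'],s['tcp_pos'])
c=cam('wrist');i=r.snapshot('wrist');cv2.imwrite('pics/w3.png',i);np.savez('pics/w3.npz',K=c[0],D=c[1],T=c[2])
E
```

```text
t: 9.37
tcp_pos: [0.5367, 0.1693, 0.0219]
ee_rot: [0.751, 0.66, 0.0, 0.0]
ft_force: [-0.4, -0.8, -0.1]
width: 0.0698
grip_force: 0.0
t: 10.2
tcp_pos: [0.5373, 0.1694, 0.1386]
ee_rot: [0.751, 0.66, 0.001, 0.001]
ft_force: [-0.1, 0.2, -0.3]
width: 0.0699
grip_force: 0.0
10.2 [0.53731202 0.16942448 0.13861952]
```

View pics/w3.png

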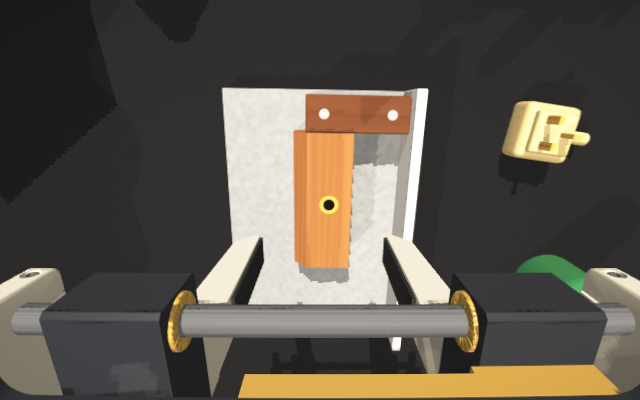

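The foot lies on the bed, butted to the stop (edge row 131), with the bevel at columns 295–306 facing away from the fence. Now I'll turn the gripper a quarter turn so the two fingertips spread along the bevel, and descend on the bevel side.

```bash
python3 -m handwheel '{"fingers":[65,65,65,65,65,65,65,65,65,65],"translation":[[-0.005,0.001,0],[-0.01,0.002,0],[-0.015,0.003,0],[-0.02,0.004,0],[-0.025,0.005,0],[-0.03,0.006,0],[-0.035,0.007,0],[-0.04,0.007,0],[-0.043,0.007,0],[-0.043,0.007,0]],"roll":[7,14,21,28,35,42,49,56,63,70]}'
python3 -m handwheel '{"fingers":[65,65,65,65,65,65,65,65,65,65],"translation":[[0,0,0],[0,0,0],[0,0,0],[0,0,-0.02],[0,0,-0.04],[0,0,-0.06],[0,0,-0.08],[0,0,-0.092],[0,0,-0.0925],[0,0,-0.0925]],"roll":[7,14,19,19,19,19,19,19,19,19]}'
python3 - <<'E'
from h import *
from scipy.spatial.transform import Rotation as R
s=r.observe();print(s['t'],s['tcp_pos'],R.from_quat(s['ee_rot']).as_matrix()[:,1],s['ft_force'],s['q'])
c=cam('wrist');i=r.snapshot('wrist');cv2.imwrite('pics/w4.png',i)
E
```

```text
t: 11.08
tcp_pos: [0.4924, 0.1761, 0.1356]
ee_rot: [0.233, 0.972, -0.001, -0.001]
ft_force: [0.5, -0.0, 0.1]
width: 0.0602
grip_force: 0.0
t: 11.92
tcp_pos: [0.4928, 0.176, 0.0433]
ee_rot: [0.073, 0.997, -0.0, -0.001]
ft_force: [-0.3, 0.5, 0.5]
width: 0.0607
grip_force: 0.0
11.9167 [0.49278714 0.17601428 0.04333439] [ 0.14510528  0.98941561 -0.00109745] [-0.29464383  0.50531767  0.54600172] [ 2.54079616e-01  5.57226511e-01  1.84681552e+00 -5.34829293e-06
  7.40362262e-01 -1.17109187e+00]
```

View pics/w4.png

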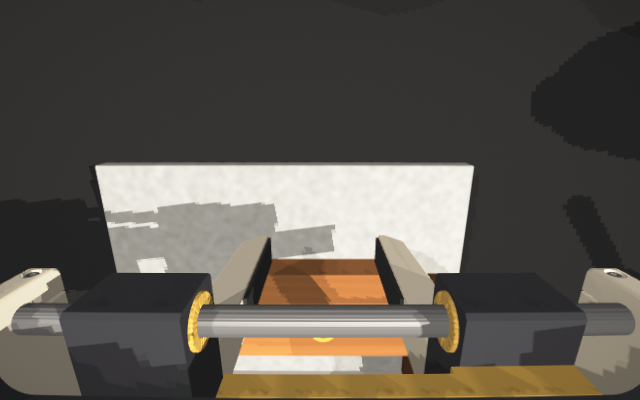

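The fingertips, at (270,237) and (376,237), are in front of the foot's bevel side and centred on it. I'll advance gently.

```bash
python3 -m handwheel '{"fingers":[65,65,65,65,65,65,65,65,65,65],"translation":[[0.003,-0.0004,0],[0.006,-0.0008,0],[0.009,-0.0011,0],[0.012,-0.0015,0],[0.014,-0.0018,0],[0.016,-0.002,0],[0.018,-0.0022,0],[0.02,-0.0025,0],[0.022,-0.0027,0],[0.024,-0.003,0]],"roll":[0,0,0,0,0,0,0,0,0,0]}'
```

```text
t: 12.8
tcp_pos: [0.5177, 0.1732, 0.0443]
ee_rot: [0.073, 0.997, -0.0, -0.0]
ft_force: [-1.6, 0.3, 1.1]
width: 0.0605
grip_force: 0.8
```

```bash
python3 -m handwheel '{"fingers":[65,65,65,65,65,65,65,65,65,65],"translation":[[0.003,-0.0004,-0.0005],[0.006,-0.0008,-0.0005],[0.009,-0.0011,-0.0005],[0.012,-0.0015,-0.0005],[0.015,-0.0019,-0.0005],[0.018,-0.0022,-0.0005],[0.021,-0.0026,-0.0005],[0.024,-0.003,-0.0005],[0.027,-0.0034,-0.0005],[0.03,-0.0037,-0.0005]],"roll":[0,0,0,0,0,0,0,0,0,0]}'
python3 -m handwheel '{"fingers":[65,65,65,65,65,65,65,65,65,65],"translation":[[0.001,-0.0001,0],[0.002,-0.0002,0],[0.003,-0.0004,0],[0.004,-0.0005,0],[0.005,-0.0006,0],[0.006,-0.0007,0],[0.0065,-0.0008,0],[0.007,-0.0009,0],[0.007,-0.0009,0],[0.007,-0.0009,0]],"roll":[0,0,0,0,0,0,0,0,0,0]}'
```

```text
t: 13.63
tcp_pos: [0.548, 0.1695, 0.0438]
ee_rot: [0.073, 0.997, 0.0, -0.0]
ft_force: [-1.0, -0.9, 2.5]
width: 0.0603
grip_force: 1.6
t: 14.47
tcp_pos: [0.5544, 0.1687, 0.0438]
ee_rot: [0.073, 0.997, -0.0, -0.0]
ft_force: [-2.5, -0.4, 2.5]
width: 0.0604
grip_force: 1.9
```

```bash
python3 -m handwheel '{"fingers":[65,65,65,65,65,65,65,65,65,65],"translation":[[0.0005,-0.0001,0],[0.001,-0.0001,0],[0.0015,-0.0002,0],[0.002,-0.0003,0],[0.0025,-0.0003,0],[0.0025,-0.0003,0],[0.0025,-0.0003,0],[0.0025,-0.0003,0],[0.0025,-0.0003,0],[0.0025,-0.0003,0]],"roll":[0,0,0,0,0,0,0,0,0,0]}'
```

```text
t: 15.3
tcp_pos: [0.5549, 0.1686, 0.0435]
ee_rot: [0.073, 0.997, -0.0, -0.003]
ft_force: [-13.1, 1.0, 8.1]
width: 0.0605
grip_force: 7.6
```

The fence has been reached, with the push at 13 N in and 8 N down. I'll add a little down force, then check flushness and the stop gap in the fixed views.

```bash
python3 -m handwheel '{"fingers":[65,65,65,65,65,65,65,65,65,65],"translation":[[0,0,-0.0002],[0,0,-0.0004],[0,0,-0.0005],[0,0,-0.0005],[0,0,-0.0005],[0,0,-0.0005],[0,0,-0.0005],[0,0,-0.0005],[0,0,-0.0005],[0,0,-0.0005]],"roll":[0,0,0,0,0,0,0,0,0,0]}'
python3 - <<'E'
from h import *
w=r.snapshot('wrist');s=r.snapshot('scene')
b=cv2.resize(s[130:240,290:430],None,fx=3.6,fy=3.6,interpolation=cv2.INTER_CUBIC)
cv2.imwrite('pics/c5.png',b);cv2.imwrite('pics/w5.png',w)
print(r.observe()['ft_force'],r.observe()['t'])
E
```

```text
t: 16.13
tcp_pos: [0.5549, 0.1686, 0.0433]
ee_rot: [0.073, 0.997, -0.0, -0.003]
ft_force: [-14.0, 1.8, 13.5]
width: 0.0602
grip_force: 9.6
[-14.50691611   1.60319147  12.7718065 ] 16.2333
```

View pics/c5.png

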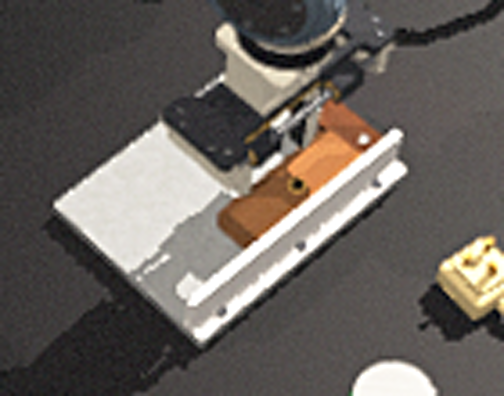

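View pics/w5.png

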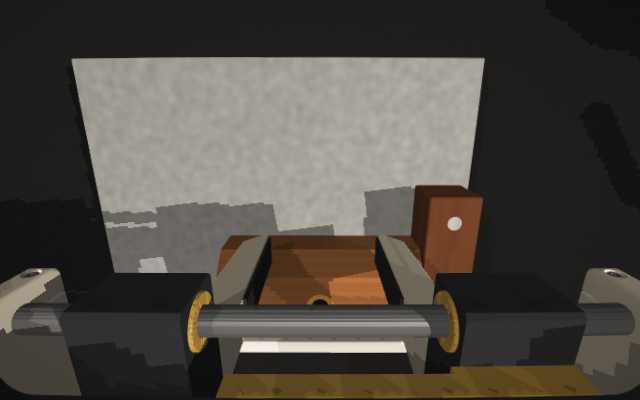

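The wrist view shows the fingertips on the bevel at (255,240) and (390,240). The foot's edge at row 237 is parallel to the bed edge, and its right end at (420,237) touches the stop face. The scene crop shows the foot's back along the fence and no gap to the stop around (345,130). The push is about 14 N in and 13 N down, so I'm handing in.

```bash
python3 -c "
from bench import r
print(r.hand_in())"
```

```text
the job is handed in; nothing more can be done
None
```

I set the lamp foot on the bed, let go of it, slid it home against the fence and stop, and handed in at about 16 s while holding a diagonal push of about 19 N on its bevel (14 N into the fence, 13 N down); the pictures show it flush and butted, but no verdict came back.

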